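Weigh two tins of heel plates and stow the fuller one

ROBOT

A 6-joint arm with a two-finger parallel gripper is mounted at the origin on the work surface. World frame = base frame: x ahead of the robot, y to its left, z up, the work surface at z = 0. Lengths are in m, angles in rad, forces in N, time in s.
With the tool pointing down it reaches from about 0.25 to 0.85 m from the base axis. Payload 12.5 kg.
Tool frame: the origin (TCP) lies at the very end of the fingers, on their centre line; the grasp point (between the pads) lies 19 mm behind it; z points along the fingers, y is the line along which they close (so a half turn about z gives the same grasp; the last joint's range is limited). The gripper opens to 93 mm and grips with 3 to 60 N. Pads are 15 mm wide; open, the fingers measure 128 mm over their backs; the gripper's body (75 mm by 188 mm) begins 65 mm behind the grasp point.
Start: joints at [1.12, 0.351, 1.652, -0, 1.139, -0.085], TCP at [0.197, 0.514, 0.219] pointing down, gripper open.
Joint ranges: [-2.75, 2.75], [-0.79, 2.1], [0.01, 2.65], [-1.57, 4.71], [0.07, 3.14], [-2.87, 2.87]. Speed limits (rad/s): [2.22, 2.22, 2.79, 3.14, 3.14, 3.14].

INTERFACE

Orientations are given as a rotation vector (axis times angle).
In Python, from bench import arm gives the robot as it stands.
- The arm moves only by the shell command python3 -m handwheel 'ROWS' [OPENING]. ROWS is JSON, a list of rows, each an object with "slide": the shift along the tool's x, y, z in cm, a list of three; "turn": the turn, a rotation vector about the tool's x, y, z in rad, a list of three. In form: [{"slide": [dx, dy, dz], "turn": [wx, wy, wz]}, ...]. A call has 1 to 5 rows; each row shifts and turns the commanded pose from where the row before left it, along the tool's axes as they then stand; what a row does not reach is not made up. A row lasts 1/8 s, in which the tool goes at most 62.5 mm and 10.7 degrees, less where a joint would pass 70% of its speed; a pose out of reach is approached as far as the arm can. A call is refused whole if a number of a shift passes 6.25 or a number of a turn 0.188, either way. A call with a gripper value outside its range is refused whole. OPENING is the closure, from 0 (fully open) to 1 (shut), set as the call begins (- or left out, the last holds). The fingers move at their own pace and stop on an object; the grip force is fixed at half the most. Time passes only in rows, so rows that do not move let the fingers close. It gives the time, the measured TCP pose, the force, the opening and the grip force at its end, in the units of the state.
- arm.get_obs(): the state, without advancing time (a new reading comes with each control period).
- arm.read_camera(name): name is "scene" or "top"; returns a dict with "image" (420x560x3 uint8, red, green, blue), "z_map" (420x560 float32, m along the optical axis (not along the pixel's ray), 0 where there is no reading), "mtx" (3x3 intrinsics, pixels), "cam_to_world" (4x4, takes a point from camera to world coordinates). Camera axes: x right, y up, looking along -z (the intrinsics and any distortion apply to the point x, -y, -z); pixel columns grow to the right and rows downward; lengths in m; the calibration is good to about 2 mm. A picture is of the moment at which its call begins.
- arm.sign_off(): hands the job in; it is judged then, once.
The state is a dict: "time": time; "q": joint angles; "joint_velocities": joint speeds; "effort": joint torques, N m; "tool_pos": TCP position; "eef_rot": TCP orientation; "wrist_force": force on the tool from outside, world axes, zero at the start; "wrist_torque": the same for the moment, N m; "opening": finger opening in m; "finger_force": force on a finger pad.
Only numpy, scipy, OpenCV 4.12 (cv2) and the standard library are available. Lean on these libraries where they do the work, as an engineer would, in place of code of your own. Each camera call takes 0.05 s, during which the arm holds its last target. There are 200 camera calls.

TASK

One of the two blue-lidded tins is nearly full of heel plates: set them gently on opposite pans of the balance, one on each, let go and see which side drops. Take the tin that dropped, stand it in the orange cup of the wooden holder, push it down until the cup stops dead and bear on it there with about 20 to 28 N for half a second, then let go; leave the lighter tin on its pan. Do not drop the tins, push on the balance with the gripper, or disturb the glue, hammer and rubber heel.

Things in the scene. Friction and masses are not known exactly. Their poses are not given: they have to be found in the camera images.
- tin_a: A closed round steel tin, 44 mm across, 56 mm high, white band, flat blue lid; looks just like the other tin. Origin: centre of its underside, z up through the lid. One tin (either) is nearly full of steel heel plates, 175 to 205 g, the other holds few, about 40 g; the contents are loose inside and cannot be seen
- tin_b: B: closed round steel tin, 44 mm across, 56 mm high, white band, flat blue lid; looks just like the other tin. Origin: centre of its underside, z up through the lid. One tin (either) is nearly full of steel heel plates, 175 to 205 g, the other holds few, about 40 g; the contents are loose inside and cannot be seen
- balance: small bench balance on a green foot (120 x 100 mm) fixed to the bench; origin: centre of the foot's underside. Its y axis runs along the beam to the left pan. Pivot 34 mm above the bench; nothing on it is taller than 60 mm. Delicate: a tin must not press a pan with more than 12 N, and the gripper must not push on it. A tin on a tipped pan leans with it along the beam (7 deg)
- pan_left (a point): centre of the floor of the brass pan on the beam's +y arm; the pan is rigid on the beam and tilts with it. Floor 53 mm across inside a low rim that stands 4 mm above the floor, 120 mm from the pivot, about 41 mm above the bench when level and 14 mm higher or lower at the beam's stops
- pan_right (a point): the same on the -y arm
- beam (a joint): tilt of the balance beam, rad: positive = left (+y) pan down, 0 level, stops at +-0.12. Slow, stiff pivot: starts at a small tilt, stays where it is left, tips (in 1 to 3 s) only if the pans' loads differ by about 1 N: the 40 g tin alone does not move it, the tins' difference does. It stays tipped when the heavier tin is then taken off and the lighter one left
- holder: square wooden holder block, 92 x 92 x 30 mm, fixed to the bench, with the stiffly sinking orange cup in its middle; origin: centre of its underside on the bench, z up. It must not be pushed with more than 35 N
- cup_floor (a point): centre of the orange cup's inner floor. Cup 48 mm wide inside, 12 mm deep, mouth flared to 54 mm. It starts with the floor 19 to 37 mm above the bench; pushed with about 11 N it sinks, and stays where left, until a rigid stop, 6 to 14 mm lower (13 to 23 mm above the bench). The stop's depth differs each time and can only be felt: the push then rises sharply
- glue: bystander: can of glue with yellow label, 64 mm across, 85 mm high; origin: centre of underside
- hammer: bystander: hammer lying on the bench; origin: on the bench under it
- heel: bystander: black rubber heel block 70 x 60 x 18 mm; origin: centre of underside

How it is judged:
By the outcome, as a careful person would: the job done as asked, in the order asked, and still so for the second after the job is handed in, with the robot touching nothing.
It also fails if it takes over 72 s, if anything falls off the work surface, if the arm or the gripper's body presses on something with over 40 N, if the wrist force passes 120 N, or if a joint passes its speed limit or range.

## Working session

There is one attempt and no reset: what is moved stays moved. The work goes in short steps, Python scripts to look and compute and a shell command to move; the robot and the scene stay as the last step left them, time stands still between calls to the robot, and variables do not carry over. Pictures are saved under pics/ and viewed, at most 10 in all, crops included, and the job is handed in when it is done.

```bash
mkdir -p pics; cat > h.py <<'E'
import numpy as np, cv2
from bench import arm
def shot(n,f):
    c=arm.read_camera(n); cv2.imwrite('pics/'+f,c['image'][:,:,::-1]); np.savez('pics/'+f[:-4],**c); return c
def cloud(c):
    z=c['z_map']; h,w=z.shape; u,v=np.meshgrid(np.arange(w),np.arange(h)); K=c['mtx']
    P=np.stack([(u-K[0,2])/K[0,0]*z,-(v-K[1,2])/K[1,1]*z,-z,np.ones_like(z)],-1)
    W=(P@np.array(c['cam_to_world']).T)[...,:3]; W[z==0]=np.nan; return W
E
python3 - <<'E'
from h import *
for n in('top','scene'):
    c=shot(n,n+'1.png'); print(n,c['mtx'],c['cam_to_world'],c.keys())
o=arm.get_obs(); print(o)
E
```

```text
top [[398.70388826   0.         274.2368248 ]
 [  0.         398.70388826 214.11218332]
 [  0.           0.           1.        ]] [[-0.00985916  0.9821196  -0.18799968  0.40007997]
 [-0.99936446 -0.01611839 -0.03179414 -0.00657583]
 [-0.0342559   0.18756674  0.98165434  0.9301572 ]
 [ 0.          0.          0.          1.        ]] dict_keys(['image', 'z_map', 'mtx', 'cam_to_world'])
scene [[420.44477553   0.         276.53796872]
 [  0.         420.44477553 212.92881668]
 [  0.           0.           1.        ]] [[-0.41080686 -0.62630566  0.66255486  1.14950591]
 [ 0.91169727 -0.28759052  0.29342766  0.25035922]
 [ 0.00676909  0.72459155  0.68914532  0.66360629]
 [ 0.          0.          0.          1.        ]] dict_keys(['image', 'z_map', 'mtx', 'cam_to_world'])
{'time': 0.1, 'q': array([ 1.12037930e+00,  3.51210316e-01,  1.65234387e+00, -2.10633585e-05,
        1.13911937e+00, -8.45693760e-02]), 'joint_velocities': array([-0.00175364, -0.00086725, -0.00206154, -0.0007701 ,  0.00166678,
        0.00328602]), 'effort': array([ 1.50062795e-03, -4.98024094e+01, -2.85706919e+01,  7.00424798e-02,
        2.39066267e-02, -1.87633469e-05]), 'tool_pos': array([0.1965873 , 0.51333432, 0.21814612]), 'eef_rot': array([-5.71410324e-01, -3.08891774e+00,  1.64529921e-03]), 'wrist_force': array([-0.11861044,  0.30844219, -0.29959819]), 'wrist_torque': array([0.09984593, 0.02507903, 0.037275  ]), 'finger_force': 0.0, 'opening': 0.09277785443584043}
```

View pics/top1.png

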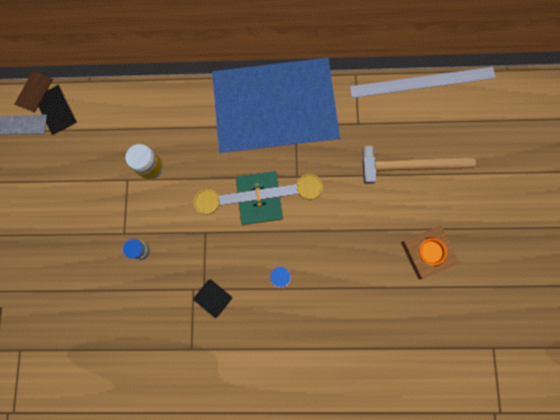

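View pics/scene1.png

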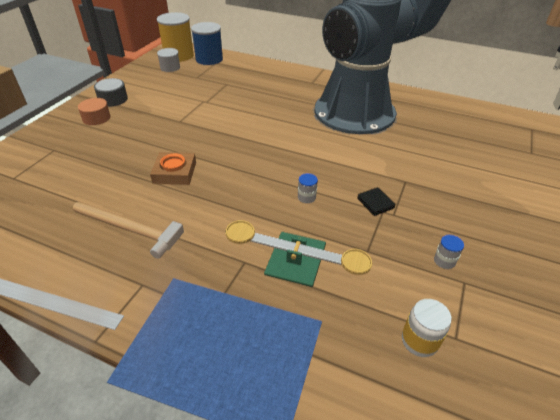

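The top view shows tins at (134,249) and (280,277), pans at (206,201) and (310,186), and the cup at (432,251). The glue is at (141,158), the heel at (212,298) and the hammer at (370,163). Next I'll measure each of them.

```bash
cat >> h.py <<'E'
def hsv(c): return cv2.cvtColor(c['image'],cv2.COLOR_RGB2HSV)
def blob(c,W,lo,hi,box,zmin,zmax):
    m=cv2.inRange(hsv(c),np.array(lo),np.array(hi))>0
    x0,x1,y0,y1=box; b=np.zeros_like(m); b[y0:y1,x0:x1]=1
    p=W[m&b]; p=p[(p[:,2]>zmin)&(p[:,2]<zmax)]
    if len(p)<5: return None
    (cx,cy),r=cv2.minEnclosingCircle(p[:,:2].astype(np.float32))
    return dict(n=len(p),mean=p.mean(0).round(4),mid=((np.nanpercentile(p,2,0)+np.nanpercentile(p,98,0))/2).round(4),ext=(np.nanpercentile(p,98,0)-np.nanpercentile(p,2,0)).round(4),circ=np.round([cx,cy,r],4))
E
python3 - <<'E'
from h import *
c=dict(np.load('pics/top1.npz')); W=cloud(c)
for n,lo,hi,box,z0,z1 in [('tinL',(105,150,60),(125,255,255),(115,155,230,265),.045,.07),('tinR',(105,150,60),(125,255,255),(262,300,260,295),.045,.07),
 ('panL',(15,120,60),(32,255,255),(185,222,182,220),.02,.08),('panR',(15,120,60),(32,255,255),(294,328,170,205),.02,.08),
 ('cup',(0,180,120),(14,255,255),(412,450,232,270),.01,.06),('foot',(60,80,20),(95,255,255),(230,290,165,230),-.01,.02)]:
    print(n,blob(c,W,lo,hi,box,z0,z1))
for u,v in [(206,201),(310,186),(432,251),(408,240),(258,195),(141,158),(212,298),(370,163)]: print(u,v,W[v,u].round(4))
E
```

```text
tinL {'n': 275, 'mean': array([0.4952, 0.3387, 0.0551]), 'mid': array([0.495 , 0.339 , 0.0549]), 'ext': array([0.0377, 0.038 , 0.006 ]), 'circ': array([0.4963, 0.3386, 0.0219])}
tinR {'n': 272, 'mean': array([0.4298, 0.011 , 0.0549]), 'mid': array([0.4297, 0.0113, 0.0551]), 'ext': array([0.0364, 0.036 , 0.0067]), 'circ': array([0.4298, 0.0107, 0.0204])}
panL {'n': 510, 'mean': array([0.6025, 0.179 , 0.0369]), 'mid': array([0.6024, 0.1792, 0.0373]), 'ext': array([0.0537, 0.0522, 0.0093]), 'circ': array([0.603 , 0.1786, 0.0299])}
panR {'n': 524, 'mean': array([ 0.632 , -0.0592,  0.0445]), 'mid': array([ 0.6317, -0.0591,  0.0449]), 'ext': array([0.0537, 0.0523, 0.0083]), 'circ': array([ 0.6327, -0.0587,  0.0305])}
cup {'n': 298, 'mean': array([ 0.4828, -0.3328,  0.0334]), 'mid': array([ 0.4836, -0.3288,  0.0311]), 'ext': array([0.0599, 0.0566, 0.0171]), 'circ': array([ 0.4825, -0.3308,  0.0323])}
foot {'n': 1332, 'mean': array([0.6147, 0.0596, 0.0091]), 'mid': array([0.618 , 0.0599, 0.0091]), 'ext': array([0.1142, 0.0961, 0.0069]), 'circ': array([0.6176, 0.0607, 0.0739])}
206 201 [0.6043 0.1796 0.0379]
310 186 [ 0.6338 -0.0603  0.0445]
432 251 [ 0.4834 -0.3304  0.0249]
408 240 [ 0.5083 -0.2773  0.0301]
258 195 [0.6166 0.0594 0.0369]
141 158 [0.6954 0.3192 0.0844]
212 298 [0.3847 0.1657 0.0147]
370 163 [ 0.6919 -0.2036  0.0255]
```

The measurements check out: pans 0.240 m apart, lids at about 0.055, cup floor at about 0.025. I'll turn the tool so its y axis is square to the beam. Its x then runs along the beam and every slide stays in that frame.

```bash
cat >> h.py <<'E'
from scipy.spatial.transform import Rotation as Ro
def goto(p,yaw=.1234,tilt=0.):
    """slide (cm, present tool axes) and turn to reach TCP p, tool y at yaw; tilt about tool y"""
    o=arm.get_obs(); R=Ro.from_rotvec(o['eef_rot']); y=np.array([np.cos(yaw),np.sin(yaw),0]); z=np.array([0,0,-1.])
    T=Ro.from_matrix(np.stack([np.cross(y,z),y,z],1))*Ro.from_rotvec([0,tilt,0])
    print('slide',(R.inv().apply(np.array(p)-o['tool_pos'])*100).round(2),'turn',(R.inv()*T).as_rotvec().round(3),'pos',o['tool_pos'].round(4),'t',o['time'],'F',o['wrist_force'].round(2))
E
python3 -m handwheel '[{"slide":[0,0,0],"turn":[0,0,0.18]},{"slide":[0,0,0],"turn":[0,0,0.18]},{"slide":[0,0,0],"turn":[0,0,0.18]},{"slide":[0,0,0],"turn":[0,0,0.18]},{"slide":[0,0,0],"turn":[0,0,0.18]}]' 0
python3 -m handwheel '[{"slide":[0,0,0],"turn":[0,0,0.18]},{"slide":[0,0,0],"turn":[0,0,0]}]'
python3 -c "
from h import *
goto((.4957,.3388,.10))"
```

```text
time: 0.72
tool_pos: [0.1966, 0.5134, 0.2183]
eef_rot: [1.866, 2.527, -0.001]
wrist_force: [0.3, -0.2, -0.4]
opening: 0.093
finger_force: 0.0
time: 0.98
tool_pos: [0.1966, 0.5135, 0.2184]
eef_rot: [2.077, 2.357, -0.001]
wrist_force: [-0.2, 0.0, 0.8]
opening: 0.093
finger_force: 0.0
slide [-21.09  27.47  11.84] turn [-0.     0.     0.003] pos [0.1966 0.5135 0.2184] t 0.975 F [-0.15  0.04  0.84]
```

```bash

python3 -m handwheel '[{"slide":[-3.5,4.6,1.9],"turn":[0,0,0]},{"slide":[-3.5,4.6,1.9],"turn":[0,0,0]},{"slide":[-3.5,4.6,1.9],"turn":[0,0,0]},{"slide":[-3.5,4.6,1.9],"turn":[0,0,0]},{"slide":[-3.5,4.6,1.9],"turn":[0,0,0]}]' 0
python3 -m handwheel '[{"slide":[-3.5,4.5,1.9],"turn":[0,0,0]},{"slide":[0,0,0],"turn":[0,0,0]},{"slide":[0,0,0],"turn":[0,0,0]}]'
python3 -c "
from h import *
goto((.4957,.3388,.022))"
```

```text
time: 1.6
tool_pos: [0.4482, 0.3675, 0.123]
eef_rot: [-2.072, -2.361, -0.0]
wrist_force: [0.1, 0.6, 0.9]
opening: 0.0931
finger_force: 0.0
time: 1.98
tool_pos: [0.4953, 0.3396, 0.1045]
eef_rot: [-2.075, -2.358, 0.001]
wrist_force: [0.3, 0.2, 0.0]
opening: 0.093
finger_force: 0.0
slide [-0.09  0.03  8.25] turn [-0.001  0.     0.004] pos [0.4953 0.3396 0.1045] t 1.975 F [0.32 0.22 0.04]
```

```bash

python3 -m handwheel '[{"slide":[-0.1,0,4],"turn":[0,0,0.004]},{"slide":[0,0,3],"turn":[0,0,0]},{"slide":[0,0,1.25],"turn":[0,0,0]},{"slide":[0,0,0],"turn":[0,0,0]}]'
python3 -m handwheel '[{"slide":[0,0,0],"turn":[0,0,0]},{"slide":[0,0,0],"turn":[0,0,0]},{"slide":[0,0,0],"turn":[0,0,0]},{"slide":[0,0,0],"turn":[0,0,0]}]' 0.7
python3 -c "
from h import *
print(arm.get_obs()['wrist_force'])"
```

```text
time: 2.48
tool_pos: [0.4953, 0.3391, 0.0223]
eef_rot: [-2.081, -2.353, 0.0]
wrist_force: [1.4, 0.4, -0.3]
opening: 0.093
finger_force: 0.0
time: 2.98
tool_pos: [0.496, 0.3386, 0.0224]
eef_rot: [2.083, 2.352, 0.001]
wrist_force: [-0.0, -0.7, 0.2]
opening: 0.0576
finger_force: 0.0
[-0.01967361 -0.69346937  0.21507895]
```

```bash

python3 -m handwheel '[{"slide":[0,0,0],"turn":[0,0,0]},{"slide":[0,0,0],"turn":[0,0,0]},{"slide":[0,0,0],"turn":[0,0,0]},{"slide":[0,0,0],"turn":[0,0,0]}]' 0.7
python3 -m handwheel '[{"slide":[0,0,-1.5],"turn":[0,0,0]},{"slide":[0,0,-4],"turn":[0,0,0]},{"slide":[0,0,-5],"turn":[0,0,0]},{"slide":[0,0,0],"turn":[0,0,0]}]'
for i in 1 2 3; do python3 -m handwheel '[{"slide":[0,0,0],"turn":[0,0,0]}]' | grep wrist; done
python3 -c "
from h import *
goto((.603,.179,.127)); goto((.632,-.0592,.127))"
```

```text
time: 3.48
tool_pos: [0.496, 0.3385, 0.0221]
eef_rot: [2.083, 2.352, 0.0]
wrist_force: [0.1, -0.3, -0.7]
opening: 0.043
finger_force: 30.0
time: 3.98
tool_pos: [0.4975, 0.3396, 0.1317]
eef_rot: [2.081, 2.35, 0.011]
wrist_force: [-0.2, -0.9, -3.0]
opening: 0.0427
finger_force: 30.0
wrist_force: [-0.2, -0.2, -2.6]
wrist_force: [0.9, 0.7, -1.9]
wrist_force: [-0.3, 0.3, -1.5]
slide [-17.11   8.76  -0.09] turn [-0.002  0.001 -0.002] pos [0.4954 0.3383 0.1261] t 4.35 F [-0.33  0.29 -1.5 ]
slide [-41.11   8.76  -0.08] turn [-0.002  0.001 -0.002] pos [0.4954 0.3383 0.1261] t 4.35 F [-0.33  0.29 -1.5 ]
```

The wrist reads about 2 N, so this is probably the heavy tin, but the balance will decide. I'm taking it to the left pan, with the floor expected at 0.0375 and contact at TCP z of about 0.060.

```bash

python3 -m handwheel '[{"slide":[-4.3,2.2,0],"turn":[0,0,0]},{"slide":[-4.3,2.2,0],"turn":[0,0,0]},{"slide":[-4.3,2.2,0],"turn":[0,0,0]},{"slide":[-4.2,2.2,0],"turn":[0,0,0]},{"slide":[0,0,0],"turn":[0,0,0]}]'
python3 -m handwheel '[{"slide":[0,0,0],"turn":[0,0,0]},{"slide":[0,0,3],"turn":[0,0,0]},{"slide":[0,0,1.5],"turn":[0,0,0]},{"slide":[0,0,0],"turn":[0,0,0]}]'
python3 -c "
from h import *
goto((.603,.179,.060)); c=shot('scene','s2.png');c=shot('top','t2.png')
i=np.load('pics/s2.npz')['image'][190:310,200:420]; cv2.imwrite('pics/s2c.png',cv2.resize(i[:,:,::-1],None,fx=3,fy=3,interpolation=3))"
```

```text
time: 4.97
tool_pos: [0.605, 0.1768, 0.1264]
eef_rot: [-2.087, -2.348, 0.001]
wrist_force: [0.2, 1.0, -0.8]
opening: 0.0431
finger_force: 30.0
time: 5.48
tool_pos: [0.6029, 0.18, 0.0811]
eef_rot: [-2.081, -2.352, 0.003]
wrist_force: [-0.1, -0.1, -1.4]
opening: 0.0427
finger_force: 30.0
slide [-0.1   0.01  2.11] turn [-0.002  0.    -0.001] pos [0.6029 0.18   0.0811] t 5.475 F [-0.09 -0.11 -1.35]
```

View pics/s2c.png

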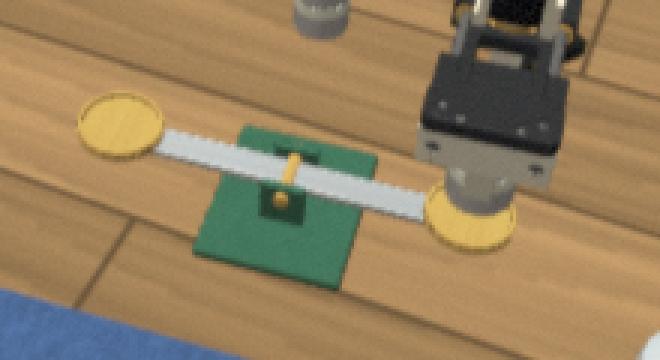

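The crop shows the tin at about (478,190), above the left pan at (470,215) and well centred. Lowering it in small steps.

```bash

python3 -m handwheel '[{"slide":[-0.1,0,1.0],"turn":[0,0,0]},{"slide":[0,0,0.7],"turn":[0,0,0]},{"slide":[0,0,0],"turn":[0,0,0]},{"slide":[0,0,0],"turn":[0,0,0]}]'
for i in 1 2 3; do python3 -m handwheel '[{"slide":[0,0,0],"turn":[0,0,0]}]' | grep -E 'wrist|tool_'; done
```

```text
time: 6.08
tool_pos: [0.6041, 0.1784, 0.0653]
eef_rot: [2.083, 2.352, 0.0]
wrist_force: [0.4, -0.2, -2.1]
opening: 0.043
finger_force: 30.0
tool_pos: [0.6041, 0.1785, 0.0654]
wrist_force: [-0.2, -0.3, -1.7]
tool_pos: [0.6041, 0.1784, 0.0654]
wrist_force: [0.8, 0.4, -2.8]
tool_pos: [0.604, 0.1784, 0.0652]
wrist_force: [0.4, 0.2, -2.5]
```

```bash

python3 -m handwheel '[{"slide":[0,0,0.3],"turn":[0,0,0]},{"slide":[0,0,0],"turn":[0,0,0]}]' | grep -E 'wrist|tool_'
for i in 1 2; do python3 -m handwheel '[{"slide":[0,0,0.05],"turn":[0,0,0]},{"slide":[0,0,0],"turn":[0,0,0]}]' | grep -E 'wrist|tool_'; done
```

```text
tool_pos: [0.6038, 0.1784, 0.0618]
wrist_force: [-0.1, 0.1, -2.7]
tool_pos: [0.604, 0.1784, 0.0616]
wrist_force: [-0.9, 0.1, -2.1]
tool_pos: [0.604, 0.1784, 0.0611]
wrist_force: [0.2, 0.5, -2.5]
```

```bash

for i in 1 2 ; do python3 -m handwheel '[{"slide":[0,0,0.05],"turn":[0,0,0]},{"slide":[0,0,0],"turn":[0,0,0]}]' | grep -E 'wrist|tool_'; done
```

```text
tool_pos: [0.604, 0.1784, 0.0606]
wrist_force: [0.1, -0.2, -2.8]
tool_pos: [0.604, 0.1784, 0.0601]
wrist_force: [0.2, 0.4, -1.8]
```

```bash

for i in 1 2 ; do python3 -m handwheel '[{"slide":[0,0,0.05],"turn":[0,0,0]},{"slide":[0,0,0],"turn":[0,0,0]}]' | grep -E 'wrist|tool_'; done
```

```text
tool_pos: [0.604, 0.1784, 0.0597]
wrist_force: [0.2, 0.2, -1.2]
tool_pos: [0.604, 0.1784, 0.0591]
wrist_force: [-0.7, 0.5, -1.2]
```

Contact: the weight is partly off the gripper. Releasing.

```bash

python3 -m handwheel '[{"slide":[0,0,0.03],"turn":[0,0,0]},{"slide":[0,0,0],"turn":[0,0,0]}]' | grep -E 'wrist|tool_'
python3 -m handwheel '[{"slide":[0,0,0],"turn":[0,0,0]},{"slide":[0,0,0],"turn":[0,0,0]},{"slide":[0,0,0],"turn":[0,0,0]},{"slide":[0,0,0],"turn":[0,0,0]},{"slide":[0,0,0],"turn":[0,0,0]}]' 0.3
python3 -m handwheel '[{"slide":[0,0,0],"turn":[0,0,0]},{"slide":[0,0,0],"turn":[0,0,0]}]' 0
python3 -m handwheel '[{"slide":[0,0,-1],"turn":[0,0,0]},{"slide":[0,0,-3],"turn":[0,0,0]},{"slide":[0,0,-4],"turn":[0,0,0]},{"slide":[0,0,0],"turn":[0,0,0]}]'
python3 -c "
from h import *
goto((.4298,.011,.135))"
```

```text
tool_pos: [0.604, 0.1784, 0.0588]
wrist_force: [-0.4, -0.2, -1.3]
time: 9.07
tool_pos: [0.604, 0.1784, 0.0588]
eef_rot: [2.083, 2.352, -0.0]
wrist_force: [-0.0, 0.4, 0.2]
opening: 0.065
finger_force: 0.0
time: 9.32
tool_pos: [0.604, 0.1784, 0.0588]
eef_rot: [-2.083, -2.352, 0.0]
wrist_force: [-0.7, 0.2, 0.3]
opening: 0.0806
finger_force: 0.0
time: 9.82
tool_pos: [0.6057, 0.1788, 0.1426]
eef_rot: [2.081, 2.349, 0.008]
wrist_force: [0.4, -0.0, -0.9]
opening: 0.0934
finger_force: 0.0
slide [-14.53 -19.49   0.63] turn [ 0.006 -0.001 -0.002] pos [0.6057 0.1788 0.1426] t 9.825 F [ 0.41 -0.04 -0.88]
```

```bash

python3 -m handwheel '[{"slide":[-3.6,-4.85,0],"turn":[0,0,0]},{"slide":[-3.6,-4.85,0],"turn":[0,0,0]},{"slide":[-3.6,-4.85,0],"turn":[0,0,0]},{"slide":[-3.6,-4.8,0],"turn":[0,0,0]},{"slide":[0,0,0],"turn":[0,0,0]}]'
python3 -m handwheel '[{"slide":[0,0,3],"turn":[0,0,0]},{"slide":[0,0,0],"turn":[0,0,0]},{"slide":[0,0,0],"turn":[0,0,0]}]'
python3 -c "
from h import *
goto((.4298,.011,.022)); c=shot('top','t3.png'); W=cloud(c); shot('scene','s3.png')
print(blob(c,W,(105,150,60),(125,255,255),(175,235,170,230),.045,.12));
print(blob(c,W,(15,120,60),(32,255,255),(294,328,170,205),.02,.09),W[186,310])
a=c['image'][130:330,150:350]; b=np.load('pics/s3.npz')['image'][160:310,220:420]
cv2.imwrite('pics/c3.png',np.hstack([cv2.resize(a,(400,400)),cv2.resize(b,(400,400))])[:,:,::-1])"
```

```text
time: 10.45
tool_pos: [0.4266, 0.0106, 0.1385]
eef_rot: [-2.085, -2.348, 0.002]
wrist_force: [0.8, -0.2, -0.3]
opening: 0.0931
finger_force: 0.0
time: 10.82
tool_pos: [0.4298, 0.0124, 0.1093]
eef_rot: [2.082, 2.352, 0.0]
wrist_force: [0.8, -0.3, -0.9]
opening: 0.0933
finger_force: 0.0
slide [-0.14 -0.02  8.73] turn [ 0.    -0.    -0.002] pos [0.4298 0.0124 0.1093] t 10.825 F [ 0.8  -0.35 -0.88]
{'n': 263, 'mean': array([0.6016, 0.1854, 0.0811]), 'mid': array([0.6018, 0.1859, 0.081 ]), 'ext': array([0.037 , 0.0366, 0.0071]), 'circ': array([0.6016, 0.1856, 0.0214])}
{'n': 542, 'mean': array([ 0.6319, -0.0581,  0.0551]), 'mid': array([ 0.6316, -0.0583,  0.0556]), 'ext': array([0.054 , 0.0517, 0.0112]), 'circ': array([ 0.6323, -0.0576,  0.0301])} [ 0.63116674 -0.0597441   0.05444279]
```

View pics/c3.png

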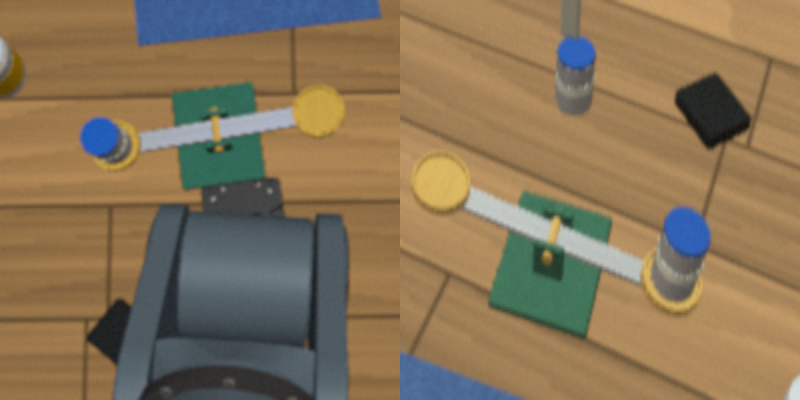

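The left pan went down with the tin standing in it at (100,138). The right pan is raised, with its floor at about 0.0545. Picking up the second tin now; it goes on the right pan with the tool tilted by -0.12 rad to match the slope.

```bash

python3 -m handwheel '[{"slide":[-0.15,0,4],"turn":[0,0,0]},{"slide":[0,0,3.5],"turn":[0,0,0]},{"slide":[0,0,1.25],"turn":[0,0,0]},{"slide":[0,0,0],"turn":[0,0,0]},{"slide":[0,0,0],"turn":[0,0,0]}]'
python3 -m handwheel '[{"slide":[0,0,0],"turn":[0,0,0]},{"slide":[0,0,0],"turn":[0,0,0]},{"slide":[0,0,0],"turn":[0,0,0]},{"slide":[0,0,0],"turn":[0,0,0]},{"slide":[0,0,0],"turn":[0,0,0]}]' 0.7
python3 -m handwheel '[{"slide":[0,0,0],"turn":[0,0,0]},{"slide":[0,0,0],"turn":[0,0,0]},{"slide":[0,0,0],"turn":[0,0,0]}]'
python3 -m handwheel '[{"slide":[0,0,-1.5],"turn":[0,0,0]},{"slide":[0,0,-5],"turn":[0,0,0]},{"slide":[0,0,-5],"turn":[0,0,0]},{"slide":[0,0,0],"turn":[0,0,0]},{"slide":[0,0,0],"turn":[0,0,0]}]'
for i in 1 2 3; do python3 -m handwheel '[{"slide":[0,0,0],"turn":[0,0,0]}]' | grep wrist; done
python3 -c "
from h import *
p=np.array([.632,-.0588,.0545]); up=np.array([-.1234*.12,.12,1]); goto(p+up*(.0222+.02),tilt=-.12)"
```

```text
time: 11.55
tool_pos: [0.4303, 0.0106, 0.0224]
eef_rot: [2.082, 2.351, 0.002]
wrist_force: [0.6, -0.3, 0.2]
opening: 0.0927
finger_force: 0.0
time: 12.18
tool_pos: [0.4295, 0.0106, 0.0213]
eef_rot: [-2.083, -2.352, 0.0]
wrist_force: [-1.6, -0.5, 0.3]
opening: 0.0477
finger_force: 0.0
time: 12.55
tool_pos: [0.4295, 0.0106, 0.0213]
eef_rot: [2.083, 2.352, 0.0]
wrist_force: [0.2, 0.8, 0.1]
opening: 0.0435
finger_force: 30.0
time: 13.18
tool_pos: [0.429, 0.0107, 0.1362]
eef_rot: [-2.083, -2.352, 0.0]
wrist_force: [-0.6, -0.3, -0.6]
opening: 0.0435
finger_force: 30.0
wrist_force: [-0.6, 0.8, 0.6]
wrist_force: [1.0, -0.8, -0.5]
wrist_force: [0.2, -0.0, -1.1]
slide [-8.83 19.3   3.89] turn [-0.001 -0.12  -0.002] pos [0.4292 0.0106 0.1358] t 13.55 F [ 0.16 -0.04 -1.07]
```

```bash

python3 -m handwheel '[{"slide":[-2.2,4.85,0],"turn":[0,0,0]},{"slide":[-2.2,4.85,0],"turn":[0,0,0]},{"slide":[-2.2,4.85,0],"turn":[0,0,0]},{"slide":[-2.2,4.75,0],"turn":[0,0,0]},{"slide":[0,0,2],"turn":[0,-0.12,0]}]'
python3 -m handwheel '[{"slide":[0,0,0],"turn":[0,0,0]},{"slide":[0,0,0],"turn":[0,0,0]},{"slide":[0,0,0],"turn":[0,0,0]}]'
python3 -c "
from h import *
p=np.array([.632,-.0588,.0545]); up=np.array([-.1234*.12,.12,1]); goto(p+up*(.0213+.004),tilt=-.12)"
```

```text
time: 14.18
tool_pos: [0.6352, -0.056, 0.1166]
eef_rot: [2.022, 2.276, -0.12]
wrist_force: [-1.3, -0.5, -2.0]
opening: 0.0429
finger_force: 30.0
time: 14.55
tool_pos: [0.6318, -0.0538, 0.1173]
eef_rot: [2.023, 2.282, -0.119]
wrist_force: [-0.2, 0.8, 0.3]
opening: 0.0435
finger_force: 30.0
slide [ 0.25 -0.04  3.74] turn [ 0.001 -0.001 -0.003] pos [ 0.6318 -0.0538  0.1173] t 14.55 F [-0.15  0.82  0.3 ]
```

```bash

python3 -m handwheel '[{"slide":[0.25,0,2],"turn":[0,0,0]},{"slide":[0,0,1.7],"turn":[0,0,0]},{"slide":[0,0,0],"turn":[0,0,0]},{"slide":[0,0,0],"turn":[0,0,0]}]' | grep -E 'wrist|tool_'
for i in 1 2 3; do python3 -m handwheel '[{"slide":[0,0,0.06],"turn":[0,0,0]},{"slide":[0,0,0],"turn":[0,0,0]}]' | grep -E 'wrist|tool_'; done
python3 -c "
from h import *
p=np.array([.632,-.0588,.0545]); up=np.array([-.1234*.12,.12,1]); goto(p+up*(.0213),tilt=-.12)"
```

```text
tool_pos: [0.6319, -0.0554, 0.0792]
wrist_force: [0.3, -0.0, -1.2]
tool_pos: [0.632, -0.0554, 0.079]
wrist_force: [-0.1, 0.1, -0.4]
tool_pos: [0.6319, -0.0555, 0.0781]
wrist_force: [0.7, 0.3, -1.2]
tool_pos: [0.6319, -0.0556, 0.0775]
wrist_force: [-0.5, -0.1, -1.2]
slide [-0.04 -0.03  0.17] turn [-0.    -0.    -0.002] pos [ 0.6319 -0.0556  0.0775] t 15.8 F [-0.48 -0.05 -1.19]
```

```bash

for i in 1 2 3; do python3 -m handwheel '[{"slide":[0,0,0.06],"turn":[0,0,0]},{"slide":[0,0,0],"turn":[0,0,0]}]' | grep -E 'wrist|tool_'; done
```

```text
tool_pos: [0.6319, -0.0556, 0.0769]
wrist_force: [-0.4, 0.2, -0.4]
tool_pos: [0.632, -0.0557, 0.0764]
wrist_force: [-0.2, 0.1, 1.3]
tool_pos: [0.632, -0.0559, 0.0759]
wrist_force: [-1.8, -0.1, 2.6]
```

Contact at about 2.6 N. Releasing and backing off along the tool axis.

```bash

python3 -m handwheel '[{"slide":[0,0,0],"turn":[0,0,0]},{"slide":[0,0,0],"turn":[0,0,0]},{"slide":[0,0,0],"turn":[0,0,0]},{"slide":[0,0,0],"turn":[0,0,0]},{"slide":[0,0,0],"turn":[0,0,0]}]' 0.3
python3 -m handwheel '[{"slide":[0,0,0],"turn":[0,0,0]},{"slide":[0,0,0],"turn":[0,0,0]}]' 0 | grep -E 'wrist|tool_'
python3 -m handwheel '[{"slide":[0,0,-1],"turn":[0,0,0]},{"slide":[0,0,-3],"turn":[0,0,0]},{"slide":[0,0,-4],"turn":[0,0,0]},{"slide":[0,0,0],"turn":[0,0,0]}]' |grep tool_
python3 -m handwheel '[{"slide":[0,-5,0],"turn":[0,0,0]},{"slide":[0,-5,0],"turn":[0,0,0]},{"slide":[0,-4,0],"turn":[0,0,0]},{"slide":[0,0,0],"turn":[0,0,0]},{"slide":[0,0,0],"turn":[0,0,0]}]' |grep tool_
for i in 1 2; do python3 -m handwheel '[{"slide":[0,0,0],"turn":[0,0,0]},{"slide":[0,0,0],"turn":[0,0,0]},{"slide":[0,0,0],"turn":[0,0,0]},{"slide":[0,0,0],"turn":[0,0,0]},{"slide":[0,0,0],"turn":[0,0,0]}]' |grep time;done
python3 -c "
from h import *
c=shot('top','t4.png'); W=cloud(c); shot('scene','s4.png')
for b in [(175,235,170,230),(285,335,150,210)]: print(blob(c,W,(105,150,60),(125,255,255),b,.045,.14))
l=np.array(blob(c,W,(105,150,60),(125,255,255),(175,235,170,230),.045,.12)['mean']); up=np.array([-.1234*.12,.12,1])
base=l-up*.0556; print('base',base); goto(base+up*.072,tilt=-.12)
a=c['image'][130:330,150:350]; b=np.load('pics/s4.npz')['image'][160:310,220:420]
cv2.imwrite('pics/c4.png',np.hstack([cv2.resize(a,(400,400)),cv2.resize(b,(400,400))])[:,:,::-1])"
```

```text
time: 17.18
tool_pos: [0.6319, -0.0558, 0.0757]
eef_rot: [2.022, 2.283, -0.122]
wrist_force: [0.6, 0.0, 0.5]
opening: 0.0652
finger_force: 0.0
tool_pos: [0.632, -0.0558, 0.0757]
wrist_force: [-0.4, 0.4, -0.1]
tool_pos: [0.6324, -0.0461, 0.159]
tool_pos: [0.4925, -0.0633, 0.1553]
time: 19.18
time: 19.8
{'n': 261, 'mean': array([0.6017, 0.1854, 0.0811]), 'mid': array([0.6017, 0.1859, 0.0809]), 'ext': array([0.037 , 0.0361, 0.0076]), 'circ': array([0.6012, 0.186 , 0.0212])}
{'n': 139, 'mean': array([ 0.6392, -0.0508,  0.1099]), 'mid': array([ 0.6397, -0.0515,  0.1099]), 'ext': array([0.0192, 0.0358, 0.0078]), 'circ': array([ 0.6338, -0.0513,  0.0189])}
base [0.60252332 0.178728   0.0255    ]
slide [24.07 13.91  2.91] turn [-0.     0.    -0.002] pos [ 0.4918 -0.0632  0.1552] t 19.9 F [-0.59 -0.28  0.37]
```

View pics/c4.png

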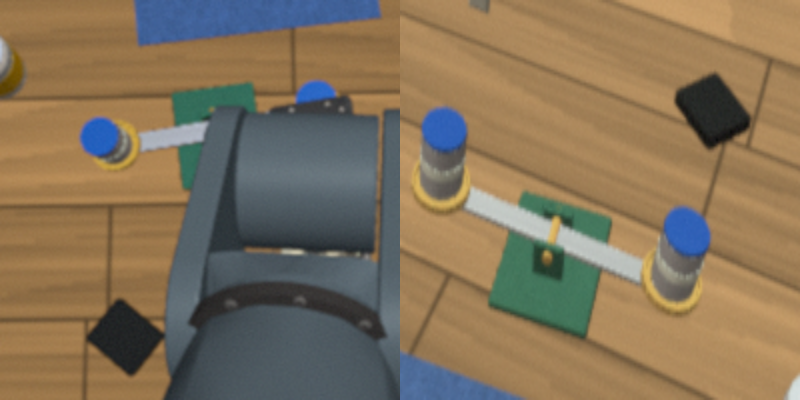

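Both tins stand in their pans. The left one has dropped (lid z 0.081 against 0.110), so that's the heavy tin. Going to fetch it at the same tilt.

```bash

python3 -m handwheel '[{"slide":[5,2.5,0],"turn":[0,0,0]},{"slide":[5,2.5,0],"turn":[0,0,0]},{"slide":[5,3,0],"turn":[0,0,0]},{"slide":[5,3,0],"turn":[0,0,0]},{"slide":[4.1,2.9,0],"turn":[0,0,0]}]' 0 |grep tool_
python3 -m handwheel '[{"slide":[0,0,0],"turn":[0,0,0]},{"slide":[0,0,0],"turn":[0,0,0]},{"slide":[0,0,0],"turn":[0,0,0]}]' |grep tool_
python3 -c "
from h import *
goto(np.array([.6025,.1785,.0265])+np.array([-.1234*.12,.12,1])*.023,tilt=-.12)"
```

```text
tool_pos: [0.6014, 0.1933, 0.126]
tool_pos: [0.6007, 0.19, 0.1266]
slide [0.04 0.04 7.76] turn [-0.001  0.    -0.003] pos [0.6007 0.19   0.1266] t 20.9 F [-0.42 -0.44 -0.53]
```

```bash

python3 -m handwheel '[{"slide":[0,0,3.5],"turn":[0,0,0]},{"slide":[0,0.05,3],"turn":[0,0,0]},{"slide":[0,0,1.25],"turn":[0,0,0]},{"slide":[0,0,0],"turn":[0,0,0]}]' | grep -E 'tool_|wrist'
python3 -m handwheel '[{"slide":[0,0,0],"turn":[0,0,0]},{"slide":[0,0,0],"turn":[0,0,0]},{"slide":[0,0,0],"turn":[0,0,0]},{"slide":[0,0,0],"turn":[0,0,0]},{"slide":[0,0,0],"turn":[0,0,0]}]' 0.7 | grep -E 'tool_|wrist'
python3 -m handwheel '[{"slide":[0,0,0],"turn":[0,0,0]},{"slide":[0,0,0],"turn":[0,0,0]},{"slide":[0,0,0],"turn":[0,0,0]}]'
```

```text
tool_pos: [0.6024, 0.1814, 0.0493]
wrist_force: [-0.3, 0.0, -0.8]
tool_pos: [0.6026, 0.182, 0.0494]
wrist_force: [-0.3, -0.3, 0.0]
time: 22.4
tool_pos: [0.6026, 0.182, 0.0494]
eef_rot: [2.022, 2.283, -0.121]
wrist_force: [0.8, 0.6, 0.4]
opening: 0.0427
finger_force: 30.0
```

```bash

python3 -m handwheel '[{"slide":[0,0,-0.6],"turn":[0,0,0]},{"slide":[0,0,-2],"turn":[0,0,0]},{"slide":[0,0,-4],"turn":[0,0,0]},{"slide":[0,0,-5],"turn":[0,0,0]},{"slide":[0,0,-4],"turn":[0,0.12,0]}]' | grep -E 'tool_|wrist'
python3 -m handwheel '[{"slide":[0,0,0],"turn":[0,0,0]},{"slide":[0,0,0],"turn":[0,0,0]},{"slide":[0,0,0],"turn":[0,0,0]}]'
python3 -c "
from h import *
goto((.4828,-.331,.10)); c=shot('top','t5.png'); W=cloud(c)
print(blob(c,W,(105,150,60),(125,255,255),(285,335,150,210),.045,.14)); print(blob(c,W,(0,180,120),(14,255,255),(412,450,232,270),.01,.06))
a=W[225:280,405:460]; z=a[...,2]; m=cv2.inRange(hsv(c),(0,180,100),(14,255,255))[225:280,405:460]>0
for lo,hi in((.018,.028),(.028,.034),(.034,.042)):
  p=a[m&(z>lo)&(z<hi)]; print(lo,len(p),p.mean(0).round(4),p.min(0).round(4),p.max(0).round(4))"
```

```text
tool_pos: [0.6, 0.2024, 0.2076]
wrist_force: [1.1, 0.0, -1.2]
time: 23.4
tool_pos: [0.5995, 0.2006, 0.2029]
eef_rot: [-2.082, -2.352, 0.004]
wrist_force: [0.3, -0.2, -1.6]
opening: 0.0433
finger_force: 30.0
slide [-51.34 -18.    10.39] turn [-0.002  0.001 -0.002] pos [0.5995 0.2006 0.2029] t 23.4 F [ 0.34 -0.18 -1.64]
{'n': 287, 'mean': array([ 0.6297, -0.0519,  0.1101]), 'mid': array([ 0.6298, -0.0515,  0.11  ]), 'ext': array([0.0388, 0.0358, 0.0073]), 'circ': array([ 0.6304, -0.0516,  0.0216])}
{'n': 276, 'mean': array([ 0.4836, -0.3345,  0.0337]), 'mid': array([ 0.484 , -0.3287,  0.0309]), 'ext': array([0.0605, 0.0569, 0.018 ]), 'circ': array([ 0.4826, -0.3296,  0.0325])}
0.018 45 [ 0.4829 -0.332   0.0255] [ 0.4587 -0.3526  0.019 ] [ 0.5149 -0.3006  0.0279]
0.028 58 [ 0.4883 -0.3442  0.0314] [ 0.4561 -0.362   0.0282] [ 0.5147 -0.3088  0.034 ]
0.034 170 [ 0.4816 -0.332   0.037 ] [ 0.4515 -0.3574  0.0342] [ 0.5113 -0.2982  0.0417]
```

```bash

python3 -m handwheel '[{"slide":[-5.1,-1.8,0],"turn":[0,0,0]},{"slide":[-5.1,-1.8,0],"turn":[0,0,0]},{"slide":[-5.1,-1.8,0],"turn":[0,0,0]},{"slide":[-5.1,-1.8,0],"turn":[0,0,0]},{"slide":[-5.1,-1.8,0],"turn":[0,0,0]}]' | grep -E 'tool_'
python3 -m handwheel '[{"slide":[-5.1,-1.8,1],"turn":[0,0,0]},{"slide":[-5.1,-1.8,1],"turn":[0,0,0]},{"slide":[-5.1,-1.8,1],"turn":[0,0,0]},{"slide":[-5.1,-1.8,1],"turn":[0,0,0]},{"slide":[-4.8,-1.8,1],"turn":[0,0,0]}]' | grep -E 'tool_'
python3 -m handwheel '[{"slide":[0,0,3],"turn":[0,0,0]},{"slide":[0,0,0],"turn":[0,0,0]},{"slide":[0,0,0],"turn":[0,0,0]},{"slide":[0,0,0],"turn":[0,0,0]}]'
python3 -c "
from h import *
goto((.4827,-.3305,.075))
a=shot('top','t6.png')['image'][190:310,370:490]; b=shot('scene','s6.png')['image'][100:220,110:230]
cv2.imwrite('pics/c6.png',np.hstack([cv2.resize(a,(400,400)),cv2.resize(b,(400,400))])[:,:,::-1])"
```

```text
tool_pos: [0.5409, -0.0649, 0.2036]
tool_pos: [0.4821, -0.3259, 0.1532]
time: 25.2
tool_pos: [0.4835, -0.3243, 0.1253]
eef_rot: [2.081, 2.352, 0.0]
wrist_force: [-0.0, -0.5, -2.3]
opening: 0.043
finger_force: 29.9
slide [-0.6  -0.16  5.03] turn [ 0.001  0.001 -0.001] pos [ 0.4835 -0.3243  0.1253] t 25.2 F [-0.01 -0.46 -2.26]
```

View pics/c6.png

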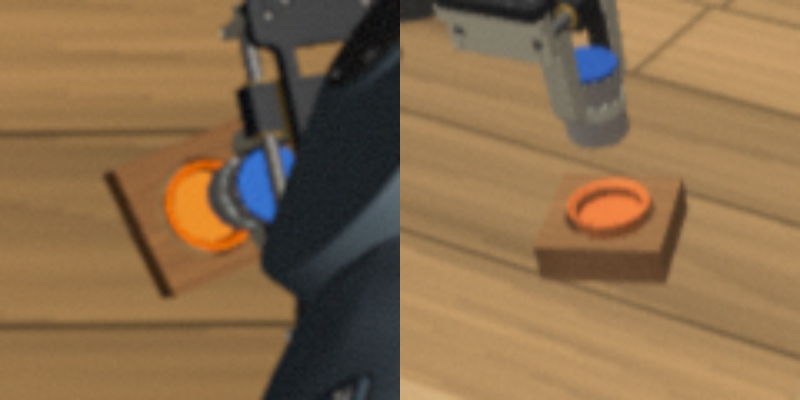

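The tin is upright in the gripper over the holder and the cup is clear. Correcting by -0.6/-0.16 cm and lowering it into the mouth.

```bash

python3 -m handwheel '[{"slide":[-0.6,-0.15,3],"turn":[0,0,0]},{"slide":[0,0,2.5],"turn":[0,0,0]},{"slide":[0,0,0],"turn":[0,0,0]},{"slide":[0,0,0],"turn":[0,0,0]}]' | grep -E 'tool_|wrist'
for i in 1 2 3 4; do python3 -m handwheel '[{"slide":[0,0,0.3],"turn":[0,0,0]},{"slide":[0,0,0],"turn":[0,0,0]}]'| grep -E 'tool_|wrist'; done
python3 -c "
from h import *
goto((.4827,-.3305,.0475))"
```

```text
tool_pos: [0.4826, -0.3309, 0.0704]
wrist_force: [0.2, -0.2, -1.7]
tool_pos: [0.4822, -0.3307, 0.0667]
wrist_force: [-0.7, 1.1, -2.3]
tool_pos: [0.4819, -0.3306, 0.0631]
wrist_force: [0.6, 0.0, -1.5]
tool_pos: [0.482, -0.3306, 0.06]
wrist_force: [-0.3, 0.3, -2.1]
tool_pos: [0.4821, -0.3304, 0.0571]
wrist_force: [1.2, 1.5, -2.0]
slide [-0.02  0.06  0.96] turn [ 0.    -0.    -0.003] pos [ 0.4821 -0.3304  0.0571] t 26.8 F [ 1.24  1.46 -1.99]
```

```bash

for i in 1 2 3; do python3 -m handwheel '[{"slide":[0,0.02,0.2],"turn":[0,0,0]},{"slide":[0,0,0],"turn":[0,0,0]}]'| grep -E 'tool_|wrist'; done
```

```text
tool_pos: [0.4823, -0.3305, 0.0556]
wrist_force: [-1.1, 3.3, 4.7]
tool_pos: [0.4824, -0.3305, 0.0537]
wrist_force: [-2.4, 3.2, 6.6]
tool_pos: [0.4824, -0.3304, 0.0517]
wrist_force: [-3.2, 4.5, 6.7]
```

A side force of (-3, +4.5) N means the tin is riding the flare. Easing it in that direction.

```bash

python3 -m handwheel '[{"slide":[0.1,-0.05,-0.1],"turn":[0,0,0]},{"slide":[0.08,-0.05,0],"turn":[0,0,0]},{"slide":[0,0,0],"turn":[0,0,0]}]'| grep -E 'tool_|wrist'
for i in 1 2; do python3 -m handwheel '[{"slide":[0,0,0.1],"turn":[0,0,0]},{"slide":[0,0,0],"turn":[0,0,0]}]'| grep -E 'tool_|wrist'; done
```

```text
tool_pos: [0.4814, -0.3289, 0.0521]
wrist_force: [0.4, 0.5, -1.3]
tool_pos: [0.4815, -0.329, 0.0516]
wrist_force: [-0.8, 1.1, 5.6]
tool_pos: [0.4816, -0.3291, 0.0508]
wrist_force: [-1.0, 2.5, 6.6]
```

```bash

python3 -m handwheel '[{"slide":[0.1,-0.04,-0.1],"turn":[0,0,0]},{"slide":[0.06,0,0],"turn":[0,0,0]},{"slide":[0,0,0],"turn":[0,0,0]}]'| grep -E 'tool_|wrist'
for i in 1 2 3; do python3 -m handwheel '[{"slide":[0,0,0.1],"turn":[0,0,0]},{"slide":[0,0,0],"turn":[0,0,0]}]'| grep -E 'tool_|wrist'; done
```

```text
tool_pos: [0.4811, -0.3278, 0.0514]
wrist_force: [0.6, -3.3, 2.0]
tool_pos: [0.4812, -0.3279, 0.0508]
wrist_force: [0.9, -3.0, 7.1]
tool_pos: [0.4812, -0.3279, 0.0499]
wrist_force: [-0.2, -2.7, 7.8]
tool_pos: [0.4812, -0.3279, 0.0489]
wrist_force: [0.2, -2.1, 7.7]
```

```bash

python3 -m handwheel '[{"slide":[-0.06,0.0,-0.05],"turn":[0,0,0]},{"slide":[0,0,0],"turn":[0,0,0]},{"slide":[0,0,0],"turn":[0,0,0]}]'| grep -E 'tool_|wrist'
python3 -c "
from h import *
b=shot('scene','s7.png'); W=cloud(b)
m=cv2.inRange(hsv(b),(0,170,100),(14,255,255))>0; m[:,:140]=0; m[:,210:]=0;m[:130]=0;m[200:]=0
p=W[m]; print(len(p),np.nanpercentile(p,[2,25,50,75,98],axis=0).round(4))
print(blob(b,W,(105,130,60),(125,255,255),(140,215,110,190),.03,.14))
cv2.imwrite('pics/c7.png',cv2.resize(b['image'][120:195,135:225],(720,600),interpolation=2)[:,:,::-1])"
```

```text
tool_pos: [0.4811, -0.3281, 0.049]
wrist_force: [1.0, 0.0, 5.3]
63 [[ 0.4571 -0.3596  0.0129]
 [ 0.4795 -0.345   0.0268]
 [ 0.4956 -0.3257  0.03  ]
 [ 0.5066 -0.3075  0.0312]
 [ 0.5139 -0.3003  0.0327]]
{'n': 87, 'mean': array([ 0.4801, -0.3211,  0.0826]), 'mid': array([ 0.4811, -0.3221,  0.0827]), 'ext': array([0.0342, 0.0293, 0.0039]), 'circ': array([ 0.4802, -0.3215,  0.0198])}
```

View pics/c7.png

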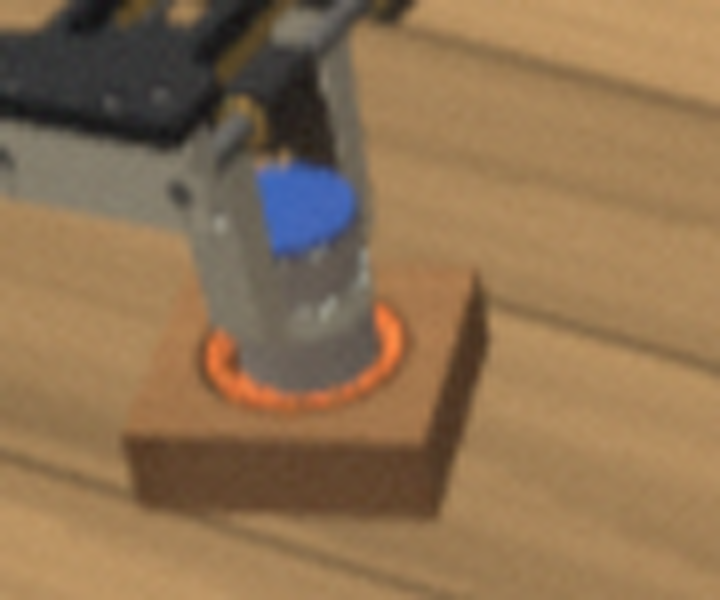

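The rim has sunk from about 0.037 to 0.031, but the tin's base looks higher than the floor should be. I'll check for scene-camera bias on the old shots, with no new pictures.

```bash
python3 - <<'E'
from h import *
for f in('scene1','s6','s7'):
    b=dict(np.load(f'pics/{f}.npz')); W=cloud(b)
    m=cv2.inRange(hsv(b),np.array((0,170,100)),np.array((14,255,255)))>0; m[:,:140]=0; m[:,210:]=0;m[:145]=0;m[200:]=0
    p=W[m]; print(f,len(p),np.nanpercentile(p[:,2],[2,10,25,50,75,90,98]).round(4))
    # holder top
    k=(abs(W[...,0]-.483)<.045)&(abs(W[...,1]+.33)<.045)&~m&(abs(W[...,2]-.03)<.006); print('wood',np.nanmedian(W[k][:,2]).round(4),k.sum())
    if f!='s7':
        v=p[p[:,2]>.035]; print('rim centre',cv2.minEnclosingCircle(v[:,:2].astype(np.float32)),(v.min(0)+v.max(0))/2)
    if f=='s7':
        v=p[p[:,2]>.028]; print((v.min(0)+v.max(0))/2,v.min(0),v.max(0))
b=dict(np.load('pics/scene1.npz')); W=cloud(b); print(blob(b,W,(105,130,60),(125,255,255),(290,325,165,200),.045,.14))
E
```

```text
scene1 330 [0.0257 0.0269 0.0279 0.0306 0.037  0.039  0.0404]
wood 0.031 377
rim centre ((0.484886109828949, -0.32785704731941223), 0.030689531937241554) [ 0.48353229 -0.32838927  0.03812923]
s6 319 [0.0259 0.027  0.0279 0.0309 0.0367 0.0393 0.0406]
wood 0.0309 383
rim centre ((0.48396414518356323, -0.32761532068252563), 0.030722778290510178) [ 0.48383471 -0.32861971  0.03816363]
s7 63 [0.0129 0.0216 0.0268 0.03   0.0312 0.0319 0.0327]
wood 0.0309 406
[ 0.48506635 -0.3276047   0.03063013] [ 0.45617216 -0.3564936   0.02831742] [ 0.51396054 -0.29871581  0.03294283]
{'n': 169, 'mean': array([0.4351, 0.0111, 0.0567]), 'mid': array([0.4344, 0.0112, 0.0566]), 'ext': array([0.0363, 0.037 , 0.0044]), 'circ': array([0.4338, 0.0111, 0.021 ])}
```

The tin has been held about 4 mm into the flare while the cup sank about 7 mm. I'll lift free and lower again in place to get a clean reading of the side force.

```bash

python3 -m handwheel '[{"slide":[0,0,-0.3],"turn":[0,0,0]},{"slide":[0,0,0],"turn":[0,0,0]},{"slide":[0,0,0],"turn":[0,0,0]}]'| grep -E 'tool_|wrist'
for i in 1 2 3 4; do python3 -m handwheel '[{"slide":[0,0,0.1],"turn":[0,0,0]},{"slide":[0,0,0],"turn":[0,0,0]}]'| grep -E 'tool_|wrist'; done
python3 -c "
from h import *
print(arm.get_obs()['wrist_torque'],arm.get_obs()['eef_rot'])"
```

```text
tool_pos: [0.4807, -0.3277, 0.0515]
wrist_force: [0.6, 0.2, -0.7]
tool_pos: [0.4809, -0.328, 0.0505]
wrist_force: [1.9, -1.0, -2.6]
tool_pos: [0.4809, -0.328, 0.0497]
wrist_force: [0.9, -0.4, -1.4]
tool_pos: [0.481, -0.3281, 0.0492]
wrist_force: [0.2, 0.8, 6.0]
tool_pos: [0.4811, -0.3281, 0.0484]
wrist_force: [-0.3, 0.7, 8.6]
[ 0.11811069  0.35335809 -0.02387077] [ 2.08266247e+00  2.35136587e+00 -1.36667700e-04]
```

```bash
python3 - <<'E'
from h import *
b=dict(np.load('pics/s7.npz')); W=cloud(b); H=hsv(b)
for u in (169,173,177):
  for r in range(160,178): print(u,r,W[r,u].round(4),b['image'][r,u])
E
```

```text
169 160 [ 0.509  -0.3161  0.06  ] [110 101  86]
169 161 [ 0.5092 -0.3166  0.0571] [110 101  85]
169 162 [ 0.5112 -0.3155  0.0558] [111  99  87]
169 163 [ 0.5022 -0.3241  0.044 ] [112 102  90]
169 164 [ 0.5032 -0.3238  0.0418] [109  99  90]
169 165 [ 0.504  -0.3238  0.0392] [107  98  88]
169 166 [ 0.5007 -0.3274  0.0328] [111 102  92]
169 167 [ 0.5024 -0.3266  0.0312] [115 104  92]
169 168 [ 0.5033 -0.3264  0.0287] [148 108  85]
169 169 [ 0.4989 -0.3311  0.021 ] [203 118  74]
169 170 [ 0.514  -0.3182  0.0327] [191 103  58]
169 171 [ 0.5148 -0.3181  0.0303] [156 101  60]
169 172 [ 0.5186 -0.3154  0.0308] [151 107  66]
169 173 [ 0.5231 -0.312   0.032 ] [159 117  76]
169 174 [ 0.5259 -0.3102  0.0316] [140  99  65]
169 175 [ 0.5249 -0.3118  0.0272] [111  78  53]
169 176 [ 0.526  -0.3114  0.0251] [98 69 47]
169 177 [ 0.5267 -0.3114  0.0225] [103  72  52]
173 160 [ 0.4975 -0.314   0.0529] [125 119 103]
173 161 [ 0.4978 -0.3143  0.0501] [126 120 103]
173 162 [ 0.4986 -0.3143  0.0476] [117 109  96]
173 163 [ 0.4953 -0.3178  0.0413] [104  96  86]
173 164 [ 0.4978 -0.3162  0.0404] [105  93  86]
[... 773 characters left out ...]
 [ 0.4919 -0.3083  0.042 ] [99 89 81]
177 164 [ 0.491  -0.3097  0.0378] [96 86 79]
177 165 [ 0.4916 -0.3098  0.0352] [101  92  84]
177 166 [ 0.4901 -0.3116  0.0305] [106  95  88]
177 167 [ 0.4932 -0.3096  0.0303] [109  94  81]
177 168 [ 0.4827 -0.3192  0.0168] [153 101  72]
177 169 [ 0.5003 -0.3047  0.0306] [173 102  61]
177 170 [ 0.504  -0.3022  0.0309] [159  99  59]
177 171 [ 0.5074 -0.2999  0.031 ] [154 106  68]
177 172 [ 0.5099 -0.2983  0.0302] [158 114  73]
177 173 [ 0.5139 -0.2955  0.0309] [158 114  73]
177 174 [ 0.5181 -0.2926  0.0318] [147 107  70]
177 175 [ 0.5191 -0.2923  0.0295] [116  81  52]
177 176 [ 0.5189 -0.2931  0.0261] [96 68 43]
177 177 [ 0.5209 -0.2919  0.0249] [98 71 46]
```

The depth shows the tin's bottom at about 0.028, with the cup floor visible under it on the +x/+y side. It's resting on the opposite flare, so I'll shift about +2 mm in x and +1 mm in y.

```bash

python3 -m handwheel '[{"slide":[0,0,-0.2],"turn":[0,0,0]},{"slide":[0.07,0.2,0],"turn":[0,0,0]},{"slide":[0,0,0],"turn":[0,0,0]}]'| grep -E 'tool_|wrist'
for i in 1 2 3; do python3 -m handwheel '[{"slide":[0,0,0.1],"turn":[0,0,0]},{"slide":[0,0,0],"turn":[0,0,0]}]'| grep -E 'tool_|wrist'; done
```

```text
tool_pos: [0.4826, -0.3268, 0.0494]
wrist_force: [0.5, 0.5, -1.1]
tool_pos: [0.4827, -0.327, 0.0485]
wrist_force: [0.3, 0.8, -2.5]
tool_pos: [0.4827, -0.327, 0.0476]
wrist_force: [0.3, 0.3, -2.3]
tool_pos: [0.4828, -0.327, 0.0466]
wrist_force: [0.2, -0.9, -0.7]
```

It's below the previous contact and free now. Continuing down.

```bash

for i in 1 2 3; do python3 -m handwheel '[{"slide":[0,0,0.1],"turn":[0,0,0]},{"slide":[0,0,0],"turn":[0,0,0]}]'| grep -E 'tool_|wrist'; done
```

```text
tool_pos: [0.4828, -0.327, 0.0457]
wrist_force: [0.4, -0.5, -1.8]
tool_pos: [0.4829, -0.3271, 0.0447]
wrist_force: [0.4, -0.7, -2.9]
tool_pos: [0.4829, -0.3271, 0.0437]
wrist_force: [0.9, -1.2, -1.3]
```

```bash

for i in 1 2 3 4 5; do python3 -m handwheel '[{"slide":[0,0,0.1],"turn":[0,0,0]},{"slide":[0,0,0],"turn":[0,0,0]}]'| grep -E 'tool_|wrist'; done
```

```text
tool_pos: [0.4829, -0.3271, 0.0427]
wrist_force: [0.1, -0.2, -2.5]
tool_pos: [0.4829, -0.3271, 0.0417]
wrist_force: [0.6, -0.9, -0.9]
tool_pos: [0.4829, -0.3273, 0.0412]
wrist_force: [-0.8, -0.8, 4.4]
tool_pos: [0.483, -0.3273, 0.0404]
wrist_force: [-1.6, -0.7, 7.2]
tool_pos: [0.483, -0.3274, 0.0395]
wrist_force: [-1.7, -1.2, 6.6]
```

Seated on the floor: sharp contact at z = 0.0412, with the cup sinking at about 9 N. Continuing in small steps until it stops.

```bash

for i in 1 2 3; do python3 -m handwheel '[{"slide":[0,0,0.06],"turn":[0,0,0]},{"slide":[0,0,0],"turn":[0,0,0]}]'| grep -E 'time|tool_|wrist'; done
```

```text
time: 34.72
tool_pos: [0.483, -0.3274, 0.0392]
wrist_force: [-3.4, -0.1, 11.7]
time: 34.98
tool_pos: [0.483, -0.3275, 0.0391]
wrist_force: [-4.9, 1.3, 16.6]
time: 35.22
tool_pos: [0.4828, -0.3276, 0.0387]
wrist_force: [-7.3, 0.8, 20.5]
```

```bash

python3 -m handwheel '[{"slide":[0,0,0.02],"turn":[0,0,0]},{"slide":[0,0,0],"turn":[0,0,0]}]'| grep -E 'time|tool_|wrist'
for i in 1 2 3; do python3 -m handwheel '[{"slide":[0,0,0],"turn":[0,0,0]},{"slide":[0,0,0],"turn":[0,0,0]}]'| grep -E 'tool_|wrist'; done
```

```text
time: 35.48
tool_pos: [0.4828, -0.3276, 0.0387]
wrist_force: [-8.8, 1.3, 22.5]
tool_pos: [0.4828, -0.3276, 0.0387]
wrist_force: [-9.2, 0.7, 22.8]
tool_pos: [0.4828, -0.3276, 0.0387]
wrist_force: [-7.5, 0.6, 23.0]
tool_pos: [0.4828, -0.3277, 0.0387]
wrist_force: [-8.8, 1.2, 23.0]
```

About 23 N held steady at the wrist, roughly 25 N on the cup with the tin's weight, for 0.9 s at a rigid stop. I'll ease off, release and check.

```bash

python3 -m handwheel '[{"slide":[0,0,-0.13],"turn":[0,0,0]},{"slide":[0,0,0],"turn":[0,0,0]}]'| grep -E 'time|tool_|wrist'
python3 -m handwheel '[{"slide":[0,0,0],"turn":[0,0,0]},{"slide":[0,0,0],"turn":[0,0,0]},{"slide":[0,0,0],"turn":[0,0,0]},{"slide":[0,0,0],"turn":[0,0,0]},{"slide":[0,0,0],"turn":[0,0,0]}]' 0.3| grep -E 'time|tool_|wrist'
python3 -m handwheel '[{"slide":[0,0,0],"turn":[0,0,0]},{"slide":[0,0,0],"turn":[0,0,0]},{"slide":[0,0,0],"turn":[0,0,0]}]' 0| grep -E 'time|tool_|wrist'
python3 -m handwheel '[{"slide":[0,0,-1.5],"turn":[0,0,0]},{"slide":[0,0,-5],"turn":[0,0,0]},{"slide":[0,0,-5],"turn":[0,0,0]},{"slide":[0,0,0],"turn":[0,0,0]},{"slide":[0,0,0],"turn":[0,0,0]}]'| grep -E 'time|tool_|wrist'
python3 - <<'E'
from h import *
b=shot('scene','s8.png'); W=cloud(b); c=shot('top','t8.png')
m=cv2.inRange(hsv(b),(105,130,60),(125,255,255))>0; m[:,:140]=0;m[:,215:]=0;m[:110]=0;m[195:]=0
p=W[m]; p=p[abs(p[:,2]-.075)<.02]; A=np.c_[p[:,:2]-p[:,:2].mean(0),np.ones(len(p))]; print(len(p),p.mean(0),'slope',np.linalg.lstsq(A,p[:,2],rcond=None)[0])
cv2.imwrite('pics/c8.png',cv2.resize(b['image'][110:285,135:400],(795,525),interpolation=2)[:,:,::-1])
E
```

```text
time: 36.48
tool_pos: [0.4828, -0.3275, 0.0388]
wrist_force: [-4.1, -1.7, 10.6]
time: 37.1
tool_pos: [0.4828, -0.327, 0.038]
wrist_force: [0.8, -0.8, -0.1]
time: 37.48
tool_pos: [0.4828, -0.327, 0.038]
wrist_force: [-0.8, -0.1, -0.3]
time: 38.1
tool_pos: [0.4826, -0.3268, 0.153]
wrist_force: [0.4, -0.1, 0.1]
125 [ 0.48680854 -0.32579635  0.07277788] slope [ 0.00628359 -0.0123595   0.07277788]
```

View pics/c8.png

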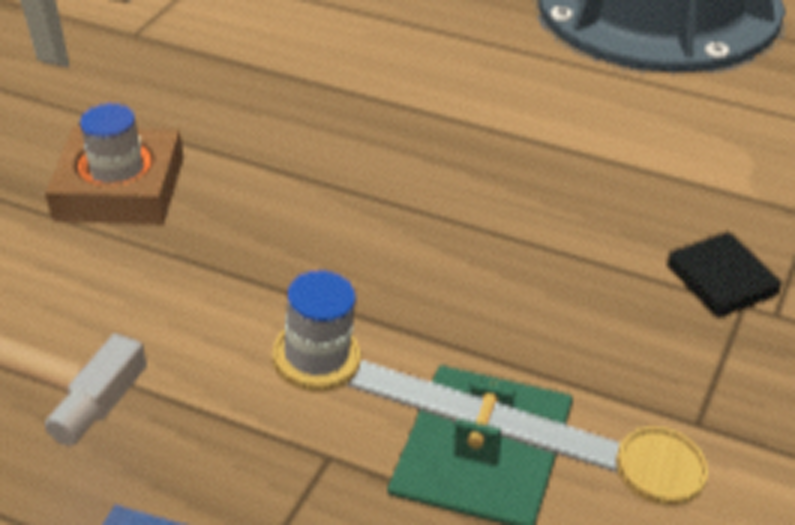

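The tin stands upright and level in the sunken cup at (110,145), its lid at z of about 0.072. The light tin is still on its raised pan at (320,320), and the heel and hammer are unmoved. Handing in.

```bash
python3 -c "
from bench import arm
print(arm.sign_off())"
```

```text
the job is handed in; nothing more can be done
None
```

I handed the job in at about 38 s: the left pan's tin dropped and now stands upright in the orange cup, pressed at the stop with about 25 N for 0.9 s and released, while the lighter tin stays on its pan; on the way in it caught on the cup's flare, which sank the cup about 7 mm early.

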